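# Clamp the nest box and offer up its front

### The job

First slide the jig's wooden jaw along by its upright post until it has pushed the nest box squared up and fully home against the fixed end stop, and leave it there. Then pick up the front panel (the one with the round entrance hole) by its batten, carry it over the clutter, and finish holding it level over the open box, edges in line with the box's edges and its hole end towards the end stop, with a gap of one to two centimetres so that a colleague can run glue along the rim. The panel must never touch the box; leave the plain panel and everything else undisturbed, and end still gripping the front panel and keeping still.

Things in the scene. Friction and masses are not known exactly. Their poses are not given: they have to be found in the camera images.
- jig: Fixed assembly jig on the bench, a plywood baseboard 370 x 180 x 18 mm. Origin at bench level on the board's midline; the board spans x -205..+165 mm, y -90..+90. x axis: the direction in which the jaw slides, towards the fixed end stop. The end stop is a dark wooden block 150 mm wide, inner face at x = +140 mm, top 88 mm above the bench. Stop and jaw are faced with slick white plastic, so a box pressed between them squares itself up.
- jaw (a joint): The jaw, a dark wooden block 140 mm wide, 32 mm thick, top 75 mm above the bench, sliding along the jig's x axis with about 3 N of friction; it stays where it is left. Value in m: its pushing face lies at x = -0.140 + value in the jig's frame. It starts at 0 to 0.03, runs up to 0.13 when empty, and is about 0.100 when the box is clamped home between the jaw and the end stop. Pushing the box takes up to some 12 N; then it meets the rigid stop.
- jaw_grip (a point): Point to grip on the jaw's upright post, 105 mm above the bench. The post is 24 mm (jig x) by 30 mm (jig y), rises from the jaw's top at 75 mm to 128 mm above the bench; this point is on its axis, 18 mm behind the pushing face. Axes as the jig's.
- nest_box: Pine nest box lying on its back on the jig's board, open front upward: 180 mm (its x) x 130 mm (y) outside, 100 mm high, walls and floor 14 mm, about 0.65 kg, loose. Origin at the centre of its underside, 18 mm above the bench; the open rim is 100 mm above the origin. It starts up to 35 mm short of the end stop and a little askew; home, its origin is at x = +50 mm in the jig's frame. Its x axis points to the end stop.
- front: Pine front panel lying flat, 180 mm (x) x 130 mm (y) x 15 mm, about 0.25 kg, with a through hole 32 mm across centred at x = +55 mm, y = 0. Origin at the centre of the underside. A grip batten stands on the panel's centre: 24 mm (x) x 80 mm (y), from 15 mm up to 65 mm above the origin. Hovering, the panel's x axis is to point the way the box's x axis does.
- front_hole (a point): Centre of the front panel's entrance hole at the panel's underside, +55 mm along the panel's x axis.
- blank: Plain panel of the same size with the same batten and no hole; leave it alone. Same origin and axes. It and the front panel may be in either place.
- boards: Fixed stack of short boards, 226 mm (x) x 45 mm (y) and 114 mm high, between the panels and the jig; origin at the centre of its underside.
- glue: White glue bottle, 52 mm across, 150 mm high, standing between the panels and the jig; origin at the centre of its base.
- jar: Glass jar of 66 mm diameter, 85 mm high; origin at the centre of its base.
- tape: Roll of yellow tape lying flat, 100 mm across, 24 mm high; origin at its underside's centre.
- hammer: Hammer lying on the bench, about 240 mm long, under 40 mm high.
- clamp: Bar clamp lying flat, 320 mm long along its x, 26 mm high.
- sander: Cork sanding block 110 x 65 x 40 mm; origin at its underside's centre.
There are look-alikes about, which are no part of the job. What is shaped like the nest_box but red is not meant. What is shaped like the front but pink is not meant.

How it is judged (in metres and radians):
On the way, in this order (a step that is already met when the one before it is completed fails the run):
1. the jaw has pushed the box square and home against the end stop (value of joint jaw above 0.095 m and x of nest_box in the frame of jig above 0.046 m and angle between the x axis of nest_box and the x axis of jig, either way round below 0.05 rad), for 0.2 s.
2. the front panel is lifted off the bench in the gripper (height (world z) of front above 0.06 m and contact force between front and the fingers above 1 N), for 0.2 s.
At the end, for the whole second after the job is handed in: Jaw at 0.095 or more, box within 4 mm of the stop and square within 0.05 rad; front panel gripped, still (20 mm/s), 4 to 30 mm above the rim, touching neither box nor jig, centred within 10 mm, in line and level within 0.09 rad, hole end towards the stop (all of step 1 and z of front in the frame of nest_box between 0.104 and 0.13 m and horizontal distance between front and nest_box below 0.01 m and angle between the x axis of front and the x axis of nest_box, either way round below 0.09 rad and angle between front's own z axis and vertical below 0.09 rad and x of front_hole in the frame of nest_box above 0.03 m and contact force between front and nest_box below 0.1 N and contact force between front and jig below 0.1 N and contact force between front and the fingers above 1 N and linear speed of front below 0.02 m/s); the arm keeps its last pose, push and grip.
It fails at once if the plain panel is moved over 20 mm (distance of blank from where it was at the start of the episode above 0.02 m).
It fails at once if one of the loose things standing about is moved over 20 mm (distance of any of glue, jar, tape, hammer, clamp, sander from where it was at the start of the episode above 0.02 m).
It fails at once if the front panel touches the nest box (over 0.5 N) (contact force between front and nest_box above 0.5 N).
It fails at once if the front panel strikes the stack of boards (over 2 N) (contact force between front and boards above 2 N).
It also fails if it takes over 72 s, if anything falls off the work surface, if the arm or the gripper's body presses on something with over 40 N, if the wrist force passes 120 N, or if a joint passes its speed limit or range.

### The arm

A 7-joint arm with a two-finger parallel gripper is mounted at the origin on the work surface. World frame = base frame: x ahead of the robot, y to its left, z up, the work surface at z = 0. Lengths are in m, angles in degrees, forces in N, time in s.
With the tool pointing down it reaches from about 0.425 to 0.875 m from the base axis. Payload 4.7 kg.
Tool frame: the origin (TCP) lies at the very end of the fingers, on their centre line; the grasp point (between the pads) lies 19 mm behind it; z points along the fingers, y is the direction in which the jaws open and shut (so a half turn about z gives the same grasp; the last joint's range is limited). The gripper opens to 87 mm and grips with 3 to 60 N. Pads are 19 mm wide; open, the fingers measure 117 mm over their backs; the gripper's body (75 mm by 190 mm) begins 51 mm behind the grasp point.
Start: joints at [64.578, 18.392, -4.016, 83.108, 1.295, 78.541, -3.26], TCP at [0.287, -0.583, 0.223] pointing down, gripper open.
Joint ranges: [-163.93, 163.93], [-17.29, 119.83], [-79.2, 71.16], [3.27, 140.29], [-89.18, 269.18], [5.43, 117.66], [-154.24, 154.24]. Speed limits (degrees/s): [147.25, 147.25, 180, 180, 180, 180, 180].

### API

Orientations are given as [roll, pitch, yaw] about the fixed x, y, z axes, in that order (R = Rz(yaw) Ry(pitch) Rx(roll)).
In Python, from cell import * gives the robot as it stands.
- The arm moves only by the tool arm_command, never from a script. Its argument "targets" is a list that holds one entry, the list of rows, each a list of 7 numbers: the shift along the tool's x, y, z in m, then the turn, a rotation vector about the tool's x, y, z in degrees, then the gripper's target within -1 to 1 (shut at 1, half-way at 0, fully open at -1). In form: [[[tx, ty, tz, rx, ry, rz, claw], ...]]. A call has 1 to 10 rows; each row is the pose to reach, as a shift and turn from the pose commanded when the call began, along the tool's axes at that moment; what a row does not reach only later rows make up. A row lasts 1/10 s, in which the tool goes at most 50 mm and 8.59 degrees, less where a joint would pass 70% of its speed; a pose out of reach is approached as far as the arm can. A call with a gripper value outside its range is refused whole. The fingers move at their own pace and stop on an object; "newtons" is the grip in N (left out, the last holds). Time passes only in rows, so rows that repeat a pose let the fingers close. It gives the time, the measured TCP pose, the force and the opening at its end, in the units of the state.
- get_obs(): the state, without advancing time (a new reading comes with each control period).
- read_camera(name): name is "scene" or "top" or "wrist"; returns a dict with "img" (480x640x3 uint8, red, green, blue), "z_map" (480x640 float32, m along the optical axis (not along the pixel's ray), 0 where there is no reading), "K" (3x3 intrinsics, pixels), "origin" and "attitude" of the camera in the world. Camera axes: x right, y down, z forward; pixel columns grow to the right and rows downward; lengths in m; the calibration is good to about 2 mm. A picture is of the moment at which its call begins.
- sign_off(): hands the job in, once; it reports no verdict.
Trained networks look in the newest picture that a camera, given by its name, has taken for a name from the list of things; names that differ only in an ending like _2 or _b are one class to them, and where a whole thing is asked for, a point or a joint stands for the part that bears it (a point fixed in the world has none). Each returns a list of dicts, best first, with "conf" (0 to 1); they miss things now and then, are a little off and sometimes report something else, mostly with a low value. They report only what shows in the picture. A call takes as long as a camera call. They do not tell look-alikes from the thing itself.
- search_frame(thing, camera): "position" ([column, row] in pixels, amid what is visible of it).
The state is a dict: "time_s": time; "qpos": joint angles; "joint_velocities": joint speeds; "effort": joint torques, N m; "tool_pos": TCP position; "tool_rot": TCP orientation; "force": force on the tool from outside, world axes, zero at the start; "wrist_torque": the same for the moment, N m; "grip_width": finger opening in m.
Only numpy, scipy, OpenCV 4.12 (cv2) and the standard library are available. Lean on these libraries where they do the work, as an engineer would, in place of code of your own. Each camera call takes 0.05 s, during which the arm holds its last target.

## Working session

There is one attempt and no reset: what is moved stays moved. The work goes in short steps, Python scripts to look and compute and a tool call to move; the robot and the scene stay as the last step left them, time stands still between calls to the robot, and variables do not carry over. Pictures are saved under pics/ and viewed, and the job is handed in when it is done.

Besides the shell and the picture viewer there is one more tool, called as name([rows], argument=value, ...), one row to a line, values as JSON. arm_command: Moves the arm, as the interface text tells. Its arguments: {"type":"object","properties":{"targets":{"type":"array","items":{"type":"array","items":{"type":"array","items":{"type":"number"}}}},"newtons":{"type":"number"}},"required":["targets"]}

```bash
ls; mkdir -p pics
python3 - <<'E'
from cell import *
import cv2,numpy as np
o=get_obs();print(o)
for n in ["scene","top","wrist"]:
    c=read_camera(n);cv2.imwrite(f"pics/{n}0.png",c["img"][:,:,::-1]);print(n,c["K"].tolist(),c["origin"],c["attitude"])
    np.savez(f"{n}0.npz",**{k:np.array(v) for k,v in c.items()})
E
```

```text
pics
{'time_s': 0.0, 'qpos': array([64.57910035, 18.43912665, -4.01738434, 83.17421245,  1.29516642,
       78.54069105, -3.25905731]), 'joint_velocities': array([-0.02505431,  0.04671279, -0.01356066,  0.08115536,  0.09048133,
       -0.0152584 , -0.00735143]), 'effort': array([-1.33857343e-04, -4.91294968e+01, -4.04090434e-01, -3.12524915e+01,
       -6.40406599e-02,  4.37401340e-02,  1.56534184e-04]), 'tool_pos': array([ 0.28700058, -0.58259556,  0.22146705]), 'tool_rot': array([-1.79891230e+02,  5.29578961e-03,  2.62333732e+01]), 'force': array([-0.23067523, -0.07065533,  0.32648761]), 'wrist_torque': array([ 0.03742786, -0.04995783,  0.017412  ]), 'grip_width': 0.08675835179615689}
scene [[508.3675328647932, 0.0, 317.58845738995893], [0.0, 508.3675328647932, 237.0858622410462], [0.0, 0.0, 1.0]] [1.23608057 0.78322489 1.02378697] [-128.88298679    0.25540841  139.29812249]
top [[591.6802814469004, 0.0, 316.3543717627682], [0.0, 591.6802814469004, 243.48143536773648], [0.0, 0.0, 1.0]] [ 0.24157366 -0.09149499  1.48604756] [-1.69404468e+02 -4.57496879e-02 -8.89702637e+01]
wrist [[416.3639924804478, 0.0, 313.40209120090555], [0.0, 416.3639924804478, 239.22026735170024], [0.0, 0.0, 1.0]] [ 0.35515328 -0.55012135  0.38252547] [ 1.63876440e+02  5.87059714e-02 -6.37466958e+01]
```

View pics/scene0.png

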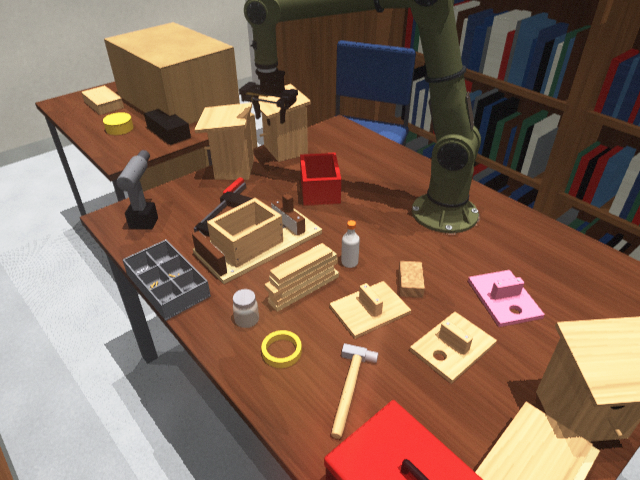

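View pics/top0.png

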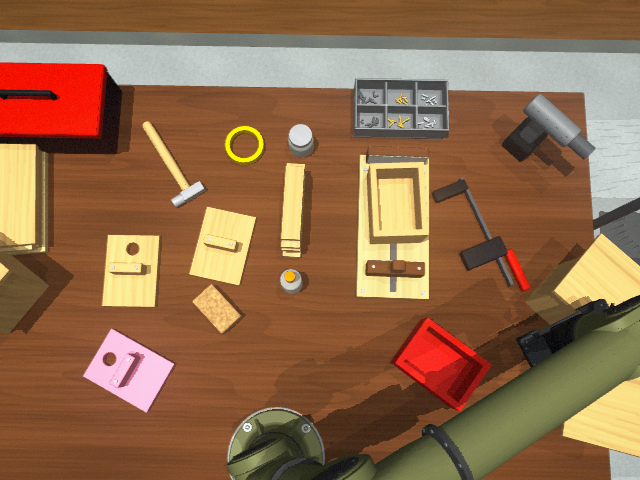

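View pics/wrist0.png

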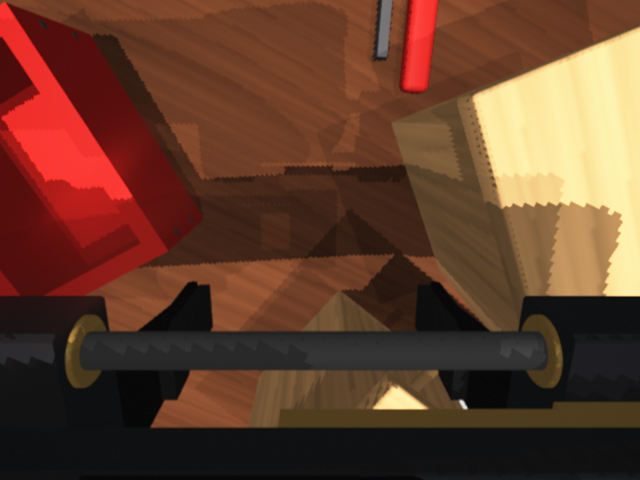

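The top view (up = +x, left = +y) shows the jig at columns 358–428, rows 150–298. Its stop is at the top and the jaw post is near (400,267). The front panel with the hole is at (131,270), with its hole at (132,248), and the blank is at (223,246). The stack is at (292,210), the glue at (291,281) and the jar at (300,140). I'll measure these next.

```bash
cat > h.py <<'E'
import numpy as np,cv2
from scipy.spatial.transform import Rotation as R
def cloud(c):
    z=np.array(c["z_map"],float);K=np.array(c["K"]);v,u=np.mgrid[:z.shape[0],:z.shape[1]]
    p=np.stack([(u-K[0,2])/K[0,0]*z,(v-K[1,2])/K[1,1]*z,z],-1)
    W=p@R.from_euler('xyz',c["attitude"],degrees=True).as_matrix().T+np.array(c["origin"])
    W[z<=0]=np.nan
    return W
def rect(P):
    (cx,cy),(w,h),a=cv2.minAreaRect(P[:,:2].astype(np.float32)*1000)
    return np.round([cx,cy,w,h,a],1)
def sel(W,u0,u1,v0,v1,z0,z1):
    m=np.zeros(W.shape[:2],bool);m[v0:v1,u0:u1]=1
    m&=(W[...,2]>z0)&(W[...,2]<z1)
    m=cv2.morphologyEx(m.astype(np.uint8),cv2.MORPH_OPEN,np.ones((2,2)))>0
    return W[m]
E
python3 - <<'E'
from h import *
c=np.load("top0.npz");W=cloud(c)
def rep(n,*a):
    P=sel(W,*a);print(n,len(P),rect(P),"z med",np.round(np.median(P[:,2]),4),"x",np.round(np.percentile(P[:,0],[0.5,99.5]),3),"y",np.round(np.percentile(P[:,1],[.5,99.5]),3))
print("bench",np.median(sel(W,170,230,310,400,-.05,.05)[:,2]))
rep("front plate",95,170,225,315,.008,.03)
rep("front batten",95,170,225,315,.045,.09)
rep("blank plate",180,262,200,292,.008,.03)
rep("blank batten",180,262,200,292,.045,.09)
rep("boards",265,320,155,262,.09,.13)
rep("glue",265,320,262,300,.03,.17)
rep("jar",280,325,115,160,.03,.1)
rep("jig board",345,440,145,305,.01,.025)
rep("stop",345,440,145,175,.08,.097)
rep("jaw top",345,440,250,285,.06,.09)
rep("post",345,440,250,285,.11,.14)
rep("box rim",345,440,150,250,.105,.13)
rep("sander",190,245,280,335,.025,.05)
rep("red",390,495,315,410,.02,.15)
rep("clamp",430,530,170,295,.01,.08)
rep("post scene",0,1,0,1,0,1) if 0 else None
hm=np.nan_to_num(W[...,2]);cv2.imwrite("pics/hm.png",cv2.applyColorMap((np.clip(hm,0,.2)/.2*255).astype(np.uint8),cv2.COLORMAP_JET))
big=cv2.resize(c["img"][130:310,340:440,::-1],None,fx=3.3,fy=3.3,interpolation=cv2.INTER_NEAREST);cv2.imwrite("pics/jig.png",big)
E
```

```text
bench nan
front plate 3150 [424.4 407.2 161.6 139.4  30.4] z med nan x [nan nan] y [nan nan]
front batten 358 [434.6 379.5  13.7  94.1  10.4] z med nan x [nan nan] y [nan nan]
blank plate 3134 [553.7 132.2 261.  136.1  37.4] z med nan x [nan nan] y [nan nan]
blank batten 350 [507.9 148.   76.8  22.9  79.3] z med nan x [nan nan] y [nan nan]
boards 1522 [592.2 -30.   39.9 201.2  85.4] z med nan x [nan nan] y [nan nan]
glue 415 [420.  -33.3  39.4  49.1  40.2] z med nan x [nan nan] y [nan nan]
jar 625 [779.3 -50.1  58.7  77.8  31.4] z med nan x [nan nan] y [nan nan]
jig board 3936 [ 566.9 -261.5  227.7  312.8   70.9] z med nan x [nan nan] y [nan nan]
stop 659 [ 720.1 -302.2   86.3  172.     8.8] z med nan x [nan nan] y [nan nan]
jaw top 654 [ 438.5 -291.1   33.1  152.6   12.9] z med nan x [nan nan] y [nan nan]
post 147 [ 448.3 -286.    22.6   40.7    6. ] z med 0.1257 x [0.437 0.46 ] y [-0.306 -0.266]
box rim 1532 [ 624.1 -294.3  202.1  153.7    4.5] z med nan x [nan nan] y [nan nan]
sander 1216 [nan nan  0.  0.  0.] z med nan x [nan nan] y [nan nan]
red 2521 [ 221.1 -398.4  220.6  133.8   59.3] z med nan x [nan nan] y [nan nan]
clamp 2094 [ 535.3 -510.   332.3   99.5   31.6] z med nan x [nan nan] y [nan nan]
```

View pics/jig.png

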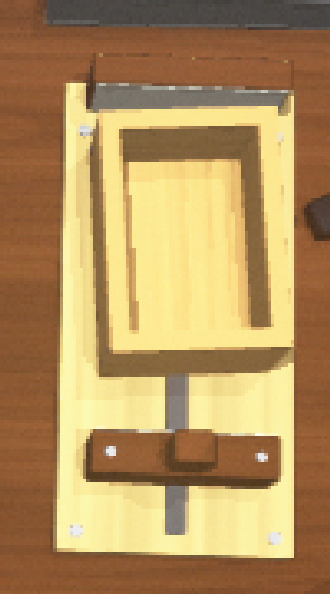

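View pics/hm.png

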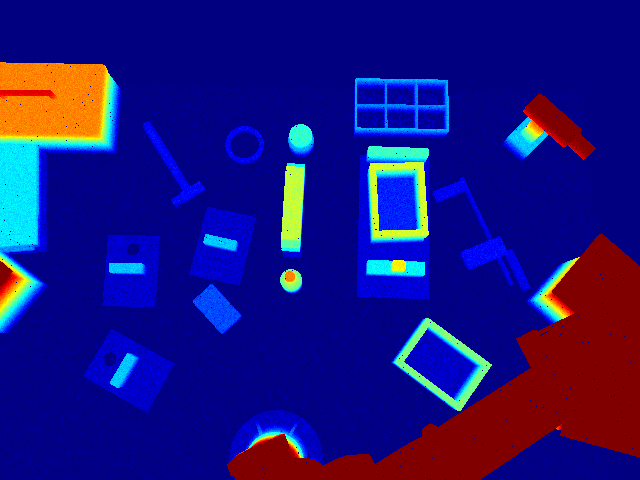

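```bash
cat >> h.py <<'E'
def ray(c,u,v,z):
    K=np.array(c["K"]);d=np.stack([(u-K[0,2])/K[0,0],(v-K[1,2])/K[1,1],np.ones(np.shape(u))],-1)
    d=d@R.from_euler('xyz',c["attitude"],degrees=True).as_matrix().T
    o=np.array(c["origin"]);return o+d*((z-o[2])/d[...,2])[...,None]
def blob(c,W,u0,u1,v0,v1,z,tol=.008,full=False):
    """largest blob at height z; min-area rect of it on plane z (mm), medians"""
    m=np.zeros(W.shape[:2],np.uint8);m[v0:v1,u0:u1]=1
    m[~(np.abs(np.nan_to_num(W[...,2],nan=-9)-z)<tol)]=0
    m=cv2.medianBlur(m,3)
    n,l,s,_=cv2.connectedComponentsWithStats(m,connectivity=4)
    k=1+np.argmax(s[1:,4]);v,u=np.nonzero(l==k)
    zz=np.median(W[v,u,2])
    cn=[];
    for du in(-.5,.5):
        for dv in(-.5,.5): cn.append(ray(c,u+du,v+dv,z)[:,:2])
    P=np.concatenate(cn)
    if full: return P,zz
    return rect(P),round(float(zz),4),len(u),np.round(ray(c,u.mean(),v.mean(),z)[:2]*1000,1)
E
python3 - <<'E'
from h import *
c=dict(np.load("top0.npz"));W=cloud(c)
for n,a in dict(bench=(170,230,310,330,0,.01),fplate=(95,170,225,315,.015),fbat=(95,170,225,315,.065),bplate=(180,262,200,292,.015),bbat=(180,262,200,292,.065),boards=(265,320,155,262,.114),glue=(265,320,262,300,.14,.02),jar=(280,325,115,160,.085),jigb=(345,440,145,305,.018),stop=(345,440,140,175,.088),jaw=(345,440,250,285,.075),post=(345,440,250,285,.128),rim=(345,440,150,250,.118),tape=(220,270,120,170,.024),sander=(190,245,280,335,.04),red=(380,500,310,420,.1,.02),clampE=(430,530,170,295,.03,.02)).items():
    print(n,*blob(c,W,*a))
E
```

```text
bench [321.1 217.9  49.6 116.5   1. ] -0.0006 770 [319.  225.9]
fplate [4.403e+02 3.752e+02 1.833e+02 1.355e+02 1.000e-01] nan 3226 [436.4 374.2]
fbat [439.8 374.1  24.5  82.9   1. ] 0.0645 330 [439.8 374.4]
bplate [508.2 148.4 134.5 183.5  78.5] nan 3212 [506.  148.2]
bbat [507.7 148.8  83.1  27.3  78.4] nan 322 [507.8 148.8]
boards [597.7 -28.8  47.6 183.1  88. ] nan 1379 [596.2 -28.8]
glue [415.3 -27.9  27.7  22.9   1.4] nan 92 [415.8 -28. ]
jar [778.3 -42.1  60.5  57.4   1.1] nan 414 [778.1 -42.7]
jigb [ 566.9 -281.1  181.   370.7   89. ] nan 3854 [ 486.6 -264.8]
stop [ 738.1 -285.7  151.3   28.7   88.9] nan 603 [ 738.3 -285.8]
jaw [ 451.9 -239.8   34.1   60.8    1. ] 0.0742 330 [ 451.9 -239.1]
post [ 448.3 -280.6   25.8   30.6    1. ] 0.1267 130 [ 448.7 -280.4]
rim [ 609.7 -281.9  184.4  133.2    2.8] nan 1486 [ 609.  -282.5]
tape [774.6 104.7 100.9 101.4   1. ] nan 508 [773.7 104.8]
sander [347.3 153.2 113.1  68.2  44.5] nan 1202 [347.1 153. ]
red [ 226.2 -383.   185.2  134.7   54. ] nan 1798 [ 224.1 -386. ]
clampE [ 531.6 -494.8  326.2  128.4   27.1] nan 2112 [ 530.6 -507.6]
```

```bash
cat >> h.py <<'E'
def fitrect(c,W,u0,u1,v0,v1,z,L,B,tol=.008,frac=None):
    """fit rectangle LxB (L along angle) at height z to largest blob by maximising overlap; start from minAreaRect"""
    from scipy.optimize import minimize
    m=np.zeros(W.shape[:2],np.uint8);m[v0:v1,u0:u1]=1
    m[~(np.abs(np.nan_to_num(W[...,2],nan=-9)-z)<tol)]=0
    m=cv2.medianBlur(m,3)
    n,l,s,_=cv2.connectedComponentsWithStats(m,connectivity=4)
    m=(l==1+np.argmax(s[1:,4])).astype(np.uint8)
    cs,_=cv2.findContours(m,cv2.RETR_EXTERNAL,cv2.CHAIN_APPROX_NONE)
    q=max(cs,key=len)[:,0].astype(float)
    # outward half-pixel correction
    cen=q.mean(0);P=ray(c,q[:,0],q[:,1],z)[:,:2]
    r=rect(P);px=np.linalg.norm(ray(c,320.,240.,z)-ray(c,321.,240.,z))
    a0=np.radians(r[4]) if (r[2]>r[3])==(L>B) else np.radians(r[4]+90)
    def f(p,full=False):
        d=P-p[:2];ca,sa=np.cos(p[2]),np.sin(p[2])
        x=d[:,0]*ca+d[:,1]*sa;y=-d[:,0]*sa+d[:,1]*ca
        e=np.maximum(np.abs(x)-(L/2-px*.5),np.abs(y)-(B/2-px*.5))
        if full:return e
        return np.sum(np.minimum(np.abs(e),.004))*1000
    best=None
    for da in np.radians([-3,-1.5,0,1.5,3]):
        rr=minimize(f,[r[0]/1000,r[1]/1000,a0+da],method='Nelder-Mead',options=dict(xatol=1e-5,fatol=1e-4,maxiter=3000,initial_simplex=np.array([[r[0]/1000,r[1]/1000,a0+da]]*4)+np.vstack([np.zeros(3),np.diag([.006,.006,.04])])))
        if best is None or rr.fun<best.fun:best=rr
    p=best.x;a=(np.degrees(p[2])+90)%180-90
    return np.round([p[0]*1000,p[1]*1000,a,np.median(np.abs(f(p,True)))*1000],2)
E
python3 - <<'E'
from h import *
c=dict(np.load("top0.npz"));W=cloud(c)
for n,a in dict(fplate=(95,170,225,315,.015,.18,.13),fbat=(95,170,225,315,.065,.024,.08),bplate=(180,262,200,292,.015,.18,.13),boards=(265,320,155,262,.114,.226,.045),jigb=(345,440,145,305,.018,.37,.18),stop=(345,440,140,175,.088,.025,.15),post=(345,440,250,285,.128,.024,.03),rim=(345,440,150,250,.118,.18,.13)).items():
    print(n,fitrect(c,W,*a))
# jig board left edge
m=(np.abs(np.nan_to_num(W[...,2],nan=-9)-.018)<.008)
for side in (0,1):
    U=[];V=[]
    for v in range(185,290):
        u=np.nonzero(m[v,345:440])[0]+345
        U.append(u.min()-.5 if side==0 else u.max()+.5);V.append(v)
    P=ray(c,np.array(U),np.array(V),.018)[:,:2]
    p=np.polyfit(P[:,0],P[:,1],1);r=P[:,1]-np.polyval(p,P[:,0]);k=abs(r)<.003;p=np.polyfit(P[k,0],P[k,1],1)
    print(side,np.degrees(np.arctan(p[0])),np.polyval(p,.6),k.sum())
o=W[210,292];print(o)
E
```

```text
fplate [ 4.4037e+02  3.7557e+02 -3.3000e-01  8.3000e-01]
fbat [4.4000e+02 3.7469e+02 1.0400e+00 3.0000e-01]
bplate [508.15 148.93 -11.5    0.62]
boards [606.35 -29.17  -2.05   0.74]
jigb [ 567.84 -282.12   -1.17    0.89]
stop [ 7.3827e+02 -2.8560e+02 -1.4500e+00  6.4000e-01]
post [ 4.4921e+02 -2.8058e+02  2.6000e-01  1.3000e-01]
rim [ 609.94 -281.95    2.76    0.69]
0 -1.088670333154097 -0.19282510932880403 100
1 -0.9665776074420921 -0.37213350149102375 27
[ 0.57842467 -0.02844829  0.11374303]
```

```bash
cat > plan.py <<'E'
import numpy as np,json,os,sys
from scipy.spatial.transform import Rotation as R
# usage: plan(cmd_xyzyaw, target_xyzyaw, n, claw): prints rows (smoothstep), rounded
def Rt(yaw): return R.from_euler('xyz',[180,0,yaw],degrees=True).as_matrix()
def plan(c,t,n,claw,dec=3):
    c=np.array(c,float);t=np.array(t,float);rows=[]
    d=Rt(c[3]).T@(t[:3]-c[:3]);w=-(t[3]-c[3])
    if n>4:
        v=np.ones(n);v[0]=v[-1]=.4;v[1]=v[-2]=.8;s=np.cumsum(v)/v.sum()
    else: s=np.arange(1,n+1)/n
    for k in s: rows.append([round(float(x),dec) for x in d*k]+[0,0,round(float(w*k),1),claw])
    e=np.array(rows[-1]);fin=np.r_[c[:3]+Rt(c[3])@e[:3],c[3]-e[5]]
    st=max(np.linalg.norm(np.diff(np.vstack([np.zeros(3),d*s[:,None]]),axis=0),axis=1))
    print(json.dumps([rows]).replace(" ",""));print("cmd end",np.round(fin,4).tolist(),"maxstep",round(st,4),"maxrot",round(abs(w)*max(np.diff(np.r_[0,s])),2))
    return fin
E
python3 - <<'E'
from plan import *
c=plan([.287,-.583,.223,26.2],[.449,-.2805,.20,-1.1],10,-1)
plan(c,[.449,-.2805,.087,-1.1],8,-1)
E
```

```text
[[[0.013,-0.01,0.001,0,0,1.3,-1],[0.04,-0.029,0.003,0,0,3.9,-1],[0.073,-0.052,0.006,0,0,7.2,-1],[0.106,-0.076,0.009,0,0,10.4,-1],[0.139,-0.1,0.011,0,0,13.7,-1],[0.173,-0.124,0.014,0,0,16.9,-1],[0.206,-0.148,0.017,0,0,20.2,-1],[0.239,-0.171,0.02,0,0,23.4,-1],[0.266,-0.19,0.022,0,0,26.0,-1],[0.279,-0.2,0.023,0,0,27.3,-1]]]
cmd end [0.449, -0.2804, 0.2, -1.1] maxstep 0.0409 maxrot 3.25
[[[-0.0,0.0,0.007,0,0,-0.0,-1],[-0.0,0.0,0.021,0,0,-0.0,-1],[-0.0,0.0,0.039,0,0,-0.0,-1],[-0.0,0.0,0.056,0,0,-0.0,-1],[-0.0,0.0,0.074,0,0,-0.0,-1],[-0.0,0.0,0.092,0,0,-0.0,-1],[-0.0,0.0,0.106,0,0,-0.0,-1],[-0.0,0.0,0.113,0,0,-0.0,-1]]]
cmd end [0.449, -0.2804, 0.087, -1.1] maxstep 0.0177 maxrot 0.0
```

arm_command([
  [[0.013,-0.01,0.001,0,0,1.3,-1],[0.04,-0.029,0.003,0,0,3.9,-1],[0.073,-0.052,0.006,0,0,7.2,-1],[0.106,-0.076,0.009,0,0,10.4,-1],[0.139,-0.1,0.011,0,0,13.7,-1],[0.173,-0.124,0.014,0,0,16.9,-1],[0.206,-0.148,0.017,0,0,20.2,-1],[0.239,-0.171,0.02,0,0,23.4,-1],[0.266,-0.19,0.022,0,0,26.0,-1],[0.279,-0.2,0.023,0,0,27.3,-1]],
])

```text
time_s: 1.15
tool_pos: [0.4508, -0.2765, 0.1992]
tool_rot: [-179.9, -0.0, -0.9]
force: [-0.3, -0.6, -0.7]
grip_width: 0.0871
```

Run:
```python
from cell import *
from h import *
c=read_camera("wrist");o=get_obs();print(o["tool_pos"],o["tool_rot"])
cv2.imwrite("pics/w1.png",c["img"][:,:,::-1]);W=cloud(c)
print(c["origin"],c["attitude"])
np.savez("w1.npz",**{k:np.array(v) for k,v in c.items()})
P=W.reshape(-1,3);P=P[(np.abs(P[:,2]-.127)<.006)&(np.hypot(P[:,0]-.449,P[:,1]+.28)<.04)]
print(len(P),rect(P),P.mean(0),P.min(0),P.max(0))
```

```text
[ 0.45160384 -0.27464328  0.19917708] [-1.79862612e+02 -2.53989367e-02 -7.66147925e-01]
[ 0.52656559 -0.27874494  0.36022411] [ 1.63907003e+02  4.71121412e-02 -9.08501333e+01]
1913 [ 451.2 -281.7   29.6   24.4   89.6] [ 0.45249293 -0.2815977   0.12610483] [ 0.4390507  -0.29644441  0.12102373] [ 0.46354039 -0.26681162  0.12915006]
```

View pics/w1.png

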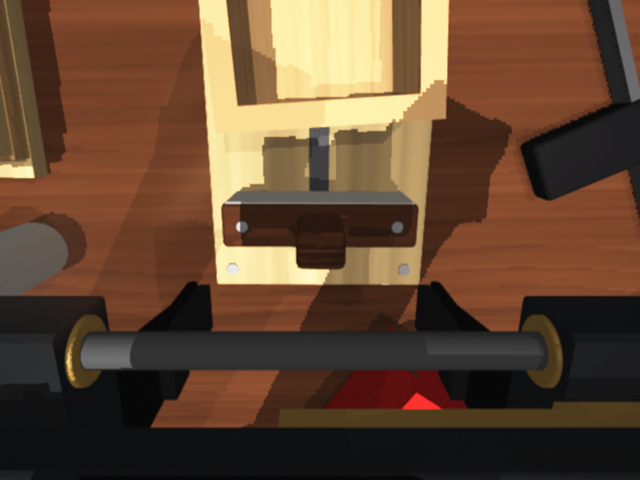

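arm_command([
  [[0,0,0,0,0,0,-1],[0,0,0,0,0,0,-1],[0,0,0,0,0,0,-1]],
])

```text
time_s: 1.5
tool_pos: [0.4482, -0.2821, 0.1995]
tool_rot: [180.0, 0.0, -1.2]
force: [-0.4, -0.5, -1.1]
grip_width: 0.0875
```

Run:
```python
from cell import *
o=get_obs();print(o)
```

```text
{'time_s': 1.5, 'qpos': array([ 43.46299782,   5.20125331, -14.98287283, 101.61922962,
         1.43778251,  73.36646481, -63.0892382 ]), 'joint_velocities': array([ 0.02657356,  0.11444418, -0.22219521,  0.04134312, -0.24882749,
        0.06886341, -0.22732225]), 'effort': array([-3.58148525e-01, -3.50167286e+01, -9.22529474e-01, -3.06302297e+01,
       -7.70894042e-02, -4.78922285e-02,  9.05822235e-03]), 'tool_pos': array([ 0.44818869, -0.28212654,  0.19950742]), 'tool_rot': array([ 1.79972013e+02,  2.13160420e-02, -1.21651544e+00]), 'force': array([-0.39904374, -0.54994664, -1.08160541]), 'wrist_torque': array([ 0.03490259, -0.01977941, -0.06697484]), 'grip_width': 0.08749691650719746}
```

arm_command([
  [[0.001,0,0.007,0,0,0,-1],[0.001,0,0.021,0,0,0,-1],[0.001,0,0.039,0,0,0,-1],[0.001,0,0.056,0,0,0,-1],[0.001,0,0.074,0,0,0,-1],[0.001,0,0.092,0,0,0,-1],[0.001,0,0.106,0,0,0,-1],[0.001,0,0.112,0,0,0,-1],[0.001,0,0.112,0,0,0,-1]],
])

```text
time_s: 2.4
tool_pos: [0.4494, -0.2801, 0.0863]
tool_rot: [-179.9, 0.1, -1.1]
force: [-0.7, 0.6, -0.2]
grip_width: 0.087
```

arm_command([
  [[0,0,0,0,0,0,1],[0,0,0,0,0,0,1],[0,0,0,0,0,0,1],[0,0,0,0,0,0,1],[0,0,0,0,0,0,1],[0,0,0,0,0,0,1],[0,0,0,0,0,0,1]],
], newtons=40)

```text
time_s: 3.1
tool_pos: [0.4501, -0.2804, 0.0876]
tool_rot: [180.0, -0.0, -1.1]
force: [-0.0, 0.6, 0.1]
grip_width: 0.039
```

arm_command([
  [[0,0,0,0,0,0,1],[0,0,0,0,0,0,1],[0,0,0,0,0,0,1],[0,0,0,0,0,0,1]],
])

```text
time_s: 3.5
tool_pos: [0.4501, -0.2805, 0.0875]
tool_rot: [180.0, 0.0, -1.1]
force: [-0.5, -0.8, 0.7]
grip_width: 0.0298
```

arm_command([
  [[0.002,0,0,0,0,0,1],[0.006,0,0,0,0,0,1],[0.012,0,0,0,0,0,1],[0.018,0,0,0,0,0,1],[0.024,0,0,0,0,0,1],[0.03,0,0,0,0,0,1],[0.036,0,0,0,0,0,1],[0.041,0,0,0,0,0,1],[0.045,0,0,0,0,0,1],[0.048,0,0,0,0,0,1]],
])

```text
time_s: 4.5
tool_pos: [0.4985, -0.2814, 0.0876]
tool_rot: [180.0, -0.0, -1.1]
force: [-3.6, 0.1, 3.2]
grip_width: 0.03
```

arm_command([
  [[0.002,0,0,0,0,0,1],[0.004,0,0,0,0,0,1],[0.006,0,0,0,0,0,1],[0.009,0,0,0,0,0,1],[0.012,0,0,0,0,0,1],[0.015,0,0,0,0,0,1],[0.018,0,0,0,0,0,1],[0.021,0,0,0,0,0,1],[0.024,0,0,0,0,0,1],[0.026,0,0,0,0,0,1]],
])

```text
time_s: 5.5
tool_pos: [0.5232, -0.2818, 0.0875]
tool_rot: [-180.0, 0.1, -1.1]
force: [-7.2, 0.3, 4.6]
grip_width: 0.0301
```

arm_command([
  [[0.001,0,0,0,0,0,1],[0.002,0,0,0,0,0,1],[0.003,0,0,0,0,0,1],[0.004,0,0,0,0,0,1],[0.005,0,0,0,0,0,1],[0.006,0,0,0,0,0,1]],
])

```text
time_s: 6.1
tool_pos: [0.529, -0.2819, 0.0876]
tool_rot: [-180.0, 0.1, -1.1]
force: [-5.9, 0.8, 4.7]
grip_width: 0.0297
```

arm_command([
  [[0.001,0,0,0,0,0,1],[0.001,0,0,0,0,0,1]],
])

```text
time_s: 6.3
tool_pos: [0.5302, -0.282, 0.0876]
tool_rot: [-180.0, 0.1, -1.1]
force: [-6.0, -0.1, 4.6]
grip_width: 0.0298
```

arm_command([
  [[0.001,0,0,0,0,0,1],[0.001,0,0,0,0,0,1]],
])

```text
time_s: 6.5
tool_pos: [0.5312, -0.282, 0.0876]
tool_rot: [-180.0, 0.1, -1.1]
force: [-7.1, 0.8, 4.6]
grip_width: 0.0299
```

arm_command([
  [[0.001,0,0,0,0,0,1],[0.001,0,0,0,0,0,1]],
])

```text
time_s: 6.7
tool_pos: [0.5312, -0.282, 0.0876]
tool_rot: [-180.0, 0.2, -1.1]
force: [-9.4, 1.4, 6.5]
grip_width: 0.0296
```

arm_command([
  [[0.001,0,0,0,0,0,1],[0.001,0,0,0,0,0,1]],
])

```text
time_s: 6.9
tool_pos: [0.5312, -0.282, 0.0876]
tool_rot: [-180.0, 0.3, -1.1]
force: [-12.9, 1.8, 7.4]
grip_width: 0.0296
```

Run:
```python
from cell import *
from h import *
print(get_obs()["force"])
c=read_camera("top");cv2.imwrite("pics/t2.png",c["img"][130:310,340:440,::-1].repeat(3,0).repeat(3,1));W=cloud(c)
print(fitrect(c,W,345,440,150,250,.118,.18,.13))
```

```text
[-12.8866033    1.81674054   7.37283808]
[ 657.39 -287.39    0.     11.97]
```

View pics/t2.png

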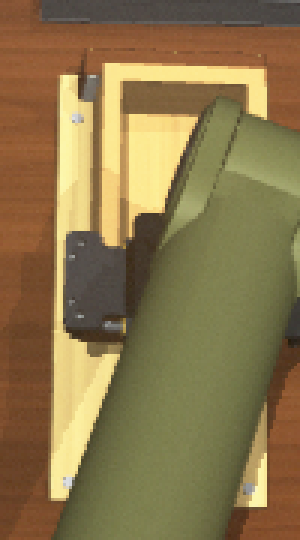

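arm_command([
  [[0.001,0,0,0,0,0,1],[0.002,0,0,0,0,0,1],[0.003,0,0,0,0,0,1],[0.003,0,0,0,0,0,1],[0.003,0,0,0,0,0,1]],
])

```text
time_s: 7.45
tool_pos: [0.5312, -0.282, 0.0875]
tool_rot: [-179.9, 0.7, -1.1]
force: [-19.4, 2.8, 15.4]
grip_width: 0.0297
```

Run:
```python
from cell import *
from h import *
for n in ["wrist","scene"]:
    c=read_camera(n);cv2.imwrite(f"pics/{n}2.png",c["img"][:,:,::-1])
    if n=="wrist":
        W=cloud(c);np.savez("w2.npz",**{k:np.array(v) for k,v in c.items()})
```

```text
(no output)
```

View pics/wrist2.png

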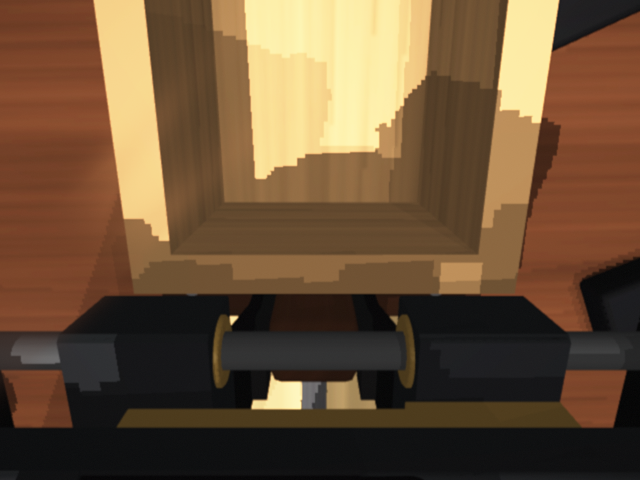

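View pics/scene2.png

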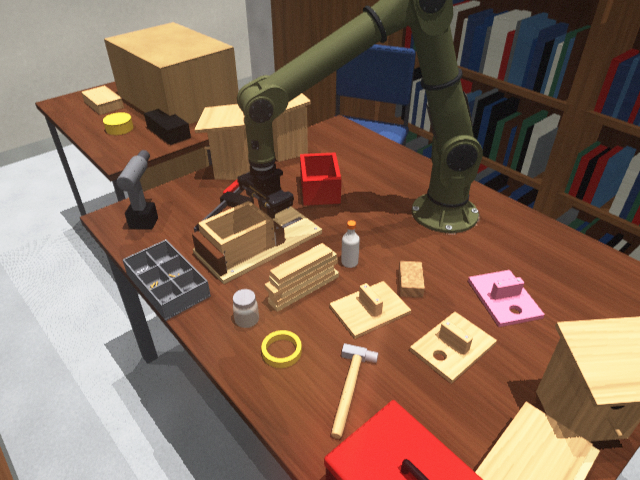

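arm_command([
  [[-0.002,0,0,0,0,0,1],[-0.004,0,0,0,0,0,1],[-0.004,0,0,0,0,0,-1],[-0.004,0,0,0,0,0,-1],[-0.004,0,0,0,0,0,-1],[-0.004,0,0,0,0,0,-1],[-0.004,0,0,0,0,0,-1]],
])

```text
time_s: 8.25
tool_pos: [0.5335, -0.2818, 0.0874]
tool_rot: [-180.0, -0.0, -1.1]
force: [0.7, 0.7, -0.1]
grip_width: 0.0616
```

arm_command([
  [[0,0,-0.005,0,0,0,-1],[0,0,-0.02,0,0,0,-1],[0,0,-0.04,0,0,0,-1],[0,0,-0.06,0,0,0,-1],[0,0,-0.085,0,0,0,-1],[0,0,-0.11,0,0,0,-1],[0,0,-0.13,0,0,0,-1],[0,0,-0.15,0,0,0,-1],[0,0,-0.16,0,0,0,-1],[0,0,-0.163,0,0,0,-1]],
])

```text
time_s: 9.25
tool_pos: [0.5339, -0.2822, 0.2528]
tool_rot: [179.9, -0.2, -1.1]
force: [-0.2, 0.3, -1.1]
grip_width: 0.0872
```

Run:
```python
from plan import *
c=plan([.533,-.282,.25,-1.1],[.487,.045,.25,44.9],10,-1)
c=plan(c,[.440,.375,.25,90],10,-1)
```

```text
[[[-0.002,-0.016,-0.0,0,0,-2.2,-1],[-0.007,-0.047,-0.0,0,0,-6.6,-1],[-0.014,-0.085,-0.0,0,0,-12.0,-1],[-0.02,-0.124,-0.0,0,0,-17.5,-1],[-0.026,-0.163,-0.0,0,0,-23.0,-1],[-0.032,-0.202,-0.0,0,0,-28.5,-1],[-0.039,-0.241,-0.0,0,0,-34.0,-1],[-0.045,-0.279,-0.0,0,0,-39.4,-1],[-0.05,-0.311,-0.0,0,0,-43.8,-1],[-0.052,-0.326,-0.0,0,0,-46.0,-1]]]
cmd end [0.4873, 0.0449, 0.25, 44.9] maxstep 0.0393 maxrot 5.48
[[[0.009,-0.013,-0.0,0,0,-2.1,-1],[0.028,-0.038,-0.0,0,0,-6.4,-1],[0.052,-0.07,-0.0,0,0,-11.8,-1],[0.076,-0.102,-0.0,0,0,-17.2,-1],[0.1,-0.134,-0.0,0,0,-22.6,-1],[0.123,-0.165,-0.0,0,0,-27.9,-1],[0.147,-0.197,-0.0,0,0,-33.3,-1],[0.171,-0.229,-0.0,0,0,-38.7,-1],[0.19,-0.254,-0.0,0,0,-43.0,-1],[0.199,-0.267,-0.0,0,0,-45.1,-1]]]
cmd end [0.4398, 0.3745, 0.25, 90.0] maxstep 0.0397 maxrot 5.37
```

arm_command([
  [[-0.002,-0.016,0,0,0,-2.2,-1],[-0.007,-0.047,0,0,0,-6.6,-1],[-0.014,-0.085,0,0,0,-12.0,-1],[-0.02,-0.124,0,0,0,-17.5,-1],[-0.026,-0.163,0,0,0,-23.0,-1],[-0.032,-0.202,0,0,0,-28.5,-1],[-0.039,-0.241,0,0,0,-34.0,-1],[-0.045,-0.279,0,0,0,-39.4,-1],[-0.05,-0.311,0,0,0,-43.8,-1],[-0.052,-0.326,0,0,0,-46.0,-1]],
])

```text
time_s: 10.25
tool_pos: [0.4853, 0.0494, 0.2496]
tool_rot: [-179.9, 0.1, 45.4]
force: [-0.2, 0.3, 0.3]
grip_width: 0.0872
```

arm_command([
  [[0.009,-0.013,0,0,0,-2.1,-1],[0.028,-0.038,0,0,0,-6.4,-1],[0.052,-0.07,0,0,0,-11.8,-1],[0.076,-0.102,0,0,0,-17.2,-1],[0.1,-0.134,0,0,0,-22.6,-1],[0.123,-0.165,0,0,0,-27.9,-1],[0.147,-0.197,0,0,0,-33.3,-1],[0.171,-0.229,0,0,0,-38.7,-1],[0.19,-0.254,0,0,0,-43.0,-1],[0.199,-0.267,0,0,0,-45.1,-1]],
])

```text
time_s: 11.25
tool_pos: [0.4385, 0.3766, 0.2498]
tool_rot: [-179.9, -0.0, 90.3]
force: [-0.6, 0.1, 0.3]
grip_width: 0.0872
```

arm_command([
  [[0,0,0,0,0,0,-1],[0,0,0,0,0,0,-1],[0,0,0,0,0,0,-1],[0,0,0,0,0,0,-1],[0,0,0,0,0,0,-1]],
])

```text
time_s: 11.75
tool_pos: [0.4402, 0.3734, 0.2506]
tool_rot: [180.0, 0.0, 89.9]
force: [-0.2, 0.3, -0.2]
grip_width: 0.0872
```

Run:
```python
from cell import *
from h import *
o=get_obs();print(o["tool_pos"],o["tool_rot"],o["qpos"])
c=read_camera("top");cv2.imwrite("pics/t3.png",c["img"][:,:,::-1]);W=cloud(c);np.savez("t3.npz",**c)
print("rim",fitrect(c,W,345,440,150,250,.118,.18,.13));print("post",fitrect(c,W,345,440,200,285,.128,.024,.03));print("jig",fitrect(c,W,345,440,145,305,.018,.37,.18))
print("stop",fitrect(c,W,345,440,140,175,.088,.025,.15))
c=read_camera("wrist");cv2.imwrite("pics/w3.png",c["img"][:,:,::-1]);W=cloud(c);np.savez("w3.npz",**c)
```

```text
[0.44023967 0.37335531 0.25063765] [1.79959146e+02 4.20854492e-02 8.99010007e+01] [  0.49405799  14.52311818 -51.19786333  90.0375728   11.47353128
  80.92990285 -51.7249498 ]
rim [ 6.3737e+02 -2.8664e+02 -9.4000e-01  4.3000e-01]
post [ 5.2997e+02 -2.8136e+02  2.4000e-01  2.2000e-01]
jig [ 567.78 -282.05   -1.15    0.92]
stop [ 738.57 -285.48   -1.22    1.13]
```

View pics/t3.png

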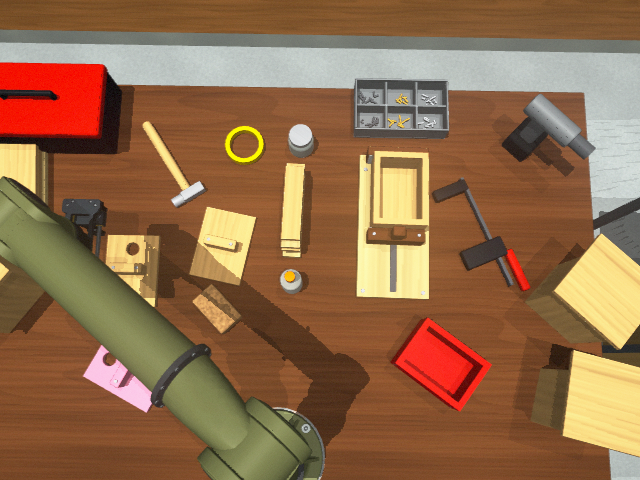

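View pics/w3.png

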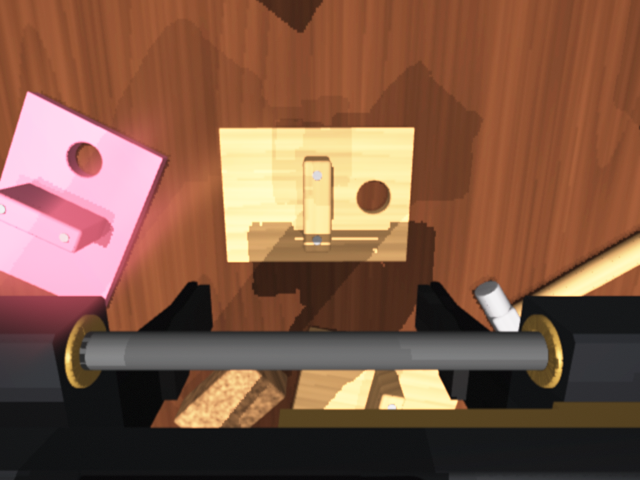

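Run:
```python
from h import *
c=dict(np.load("w3.npz"));W=cloud(c)
print(c["origin"],c["attitude"])
print("plate",fitrect(c,W,200,430,110,280,.015,.18,.13));print("bat",fitrect(c,W,280,350,130,270,.065,.024,.08))
print(blob(c,W,280,350,130,270,.065))
g=cv2.cvtColor(c["img"],cv2.COLOR_RGB2GRAY)
m=(W[...,2]<.006);m=np.nan_to_num(m).astype(np.uint8);n,l,s,ce=cv2.connectedComponentsWithStats(m[170:225,350:395])
for k in range(1,n): print(s[k],ray(c,ce[k][0]+350,ce[k][1]+170,0.0))
```

```text
[0.43966451 0.44903942 0.41158034] [ 1.63805231e+02 -7.05468621e-02 -4.57733164e-02]
plate [4.4297e+02 3.7574e+02 1.2000e-01 2.3000e-01]
bat [ 4.4282e+02  3.7661e+02 -2.7000e-01  1.0000e-01]
(array([442.9, 376.9,  79.4,  24.4,  89.8]), nan, 2557, array([442.8, 378.5]))
[  7  11  33  32 818] [0.49924929 0.37410074 0.        ]
```

arm_command([
  [[0.001,0.002,0.01,0,0,0,-1],[0.001,0.002,0.034,0,0,0,-1],[0.001,0.002,0.064,0,0,0,-1],[0.001,0.002,0.094,0,0,0,-1],[0.001,0.002,0.124,0,0,0,-1],[0.001,0.002,0.152,0,0,0,-1],[0.001,0.002,0.178,0,0,0,-1],[0.001,0.002,0.2,0,0,0,-1],[0.001,0.002,0.216,0,0,0,-1],[0.001,0.002,0.224,0,0,0,-1]],
])

```text
time_s: 12.85
tool_pos: [0.4407, 0.3748, 0.0245]
tool_rot: [-179.9, 0.1, 90.0]
force: [0.3, 0.1, 0.2]
grip_width: 0.0872
```

arm_command([
  [[0,0,0,0,0,0,1],[0,0,0,0,0,0,1],[0,0,0,0,0,0,1],[0,0,0,0,0,0,1],[0,0,0,0,0,0,1],[0,0,0,0,0,0,1],[0,0,0,0,0,0,1],[0,0,0,0,0,0,1],[0,0,0,0,0,0,1],[0,0,0,0,0,0,1]],
], newtons=40)

```text
time_s: 13.85
tool_pos: [0.4417, 0.3755, 0.0265]
tool_rot: [180.0, 0.0, 90.0]
force: [0.5, 0.4, -0.1]
grip_width: 0.0237
```

arm_command([
  [[0,0,0,0,0,0,1],[0,0,0,0,0,0,1]],
])

```text
time_s: 14.05
tool_pos: [0.4417, 0.3755, 0.0265]
tool_rot: [180.0, 0.0, 90.0]
force: [0.9, 0.0, 0.3]
grip_width: 0.0234
```

arm_command([
  [[0,0,-0.005,0,0,0,1],[0,0,-0.02,0,0,0,1],[0,0,-0.045,0,0,0,1],[0,0,-0.075,0,0,0,1],[0,0,-0.105,0,0,0,1],[0,0,-0.14,0,0,0,1],[0,0,-0.175,0,0,0,1],[0,0,-0.205,0,0,0,1],[0,0,-0.23,0,0,0,1],[0,0,-0.24,0,0,0,1]],
])

```text
time_s: 15.05
tool_pos: [0.4417, 0.3768, 0.2702]
tool_rot: [179.8, -0.1, 90.1]
force: [-0.3, 0.2, -1.7]
grip_width: 0.0236
```

arm_command([
  [[0,0,0,0,0,0,1],[0,0,0,0,0,0,1],[0,0,0,0,0,0,1]],
])

```text
time_s: 15.35
tool_pos: [0.4409, 0.3748, 0.2648]
tool_rot: [-179.9, 0.1, 90.0]
force: [-0.7, -0.8, -2.3]
grip_width: 0.0239
```

Run:
```python
from cell import *
from h import *
o=get_obs();print(o["tool_pos"],o["tool_rot"],o["qpos"])
c=read_camera("wrist");cv2.imwrite("pics/w4.png",c["img"][:,:,::-1]);W=cloud(c);np.savez("w4.npz",**c)
c=read_camera("scene");cv2.imwrite("pics/s4.png",c["img"][:,:,::-1])
from plan import *
P=[.4418,.3755,.266,90]
c=plan(P,[.54,.06,.27,89.2],10,1)
c=plan(c,[.638,-.2865,.27,89],10,1)
```

```text
[0.44090592 0.37479961 0.26475283] [-1.79860336e+02  1.03491006e-01  9.00354990e+01] [  0.4644938   14.60235679 -51.50890879  88.40480826  11.43374293
  82.70337531 -51.59471133]
[[[-0.015,0.005,-0.0,0,0,0.0,1],[-0.045,0.014,-0.001,0,0,0.1,1],[-0.083,0.026,-0.001,0,0,0.2,1],[-0.12,0.037,-0.002,0,0,0.3,1],[-0.158,0.049,-0.002,0,0,0.4,1],[-0.195,0.061,-0.002,0,0,0.5,1],[-0.233,0.072,-0.003,0,0,0.6,1],[-0.27,0.084,-0.003,0,0,0.7,1],[-0.3,0.094,-0.004,0,0,0.8,1],[-0.316,0.098,-0.004,0,0,0.8,1]]]
cmd end [0.5398, 0.0595, 0.27, 89.2] maxstep 0.0393 maxrot 0.1
[[[-0.016,0.005,0.0,0,0,0.0,1],[-0.049,0.015,0.0,0,0,0.0,1],[-0.09,0.027,0.0,0,0,0.1,1],[-0.131,0.039,0.0,0,0,0.1,1],[-0.172,0.052,0.0,0,0,0.1,1],[-0.213,0.064,0.0,0,0,0.1,1],[-0.254,0.076,0.0,0,0,0.1,1],[-0.295,0.088,0.0,0,0,0.2,1],[-0.328,0.098,0.0,0,0,0.2,1],[-0.345,0.103,0.0,0,0,0.2,1]]]
cmd end [0.638, -0.2869, 0.27, 89.0] maxstep 0.0428 maxrot 0.02
```

View pics/w4.png

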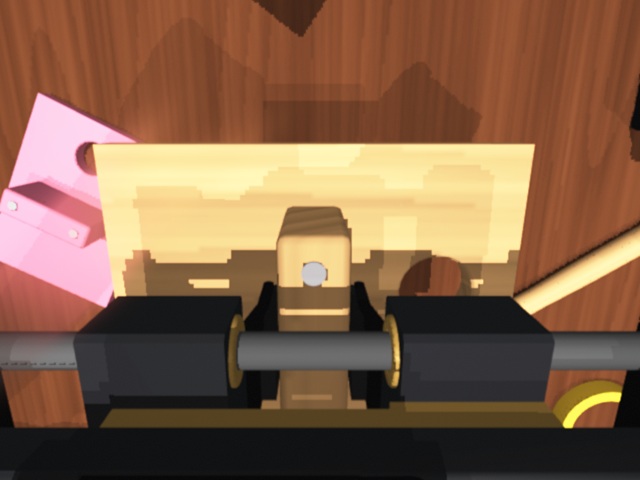

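View pics/s4.png

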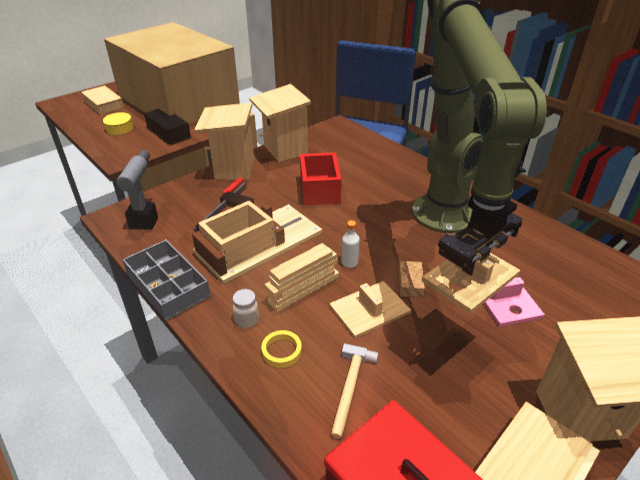

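arm_command([
  [[-0.015,0.005,0,0,0,0,1],[-0.045,0.014,-0.001,0,0,0.1,1],[-0.083,0.026,-0.001,0,0,0.2,1],[-0.12,0.037,-0.002,0,0,0.3,1],[-0.158,0.049,-0.002,0,0,0.4,1],[-0.195,0.061,-0.002,0,0,0.5,1],[-0.233,0.072,-0.003,0,0,0.6,1],[-0.27,0.084,-0.003,0,0,0.7,1],[-0.3,0.094,-0.004,0,0,0.8,1],[-0.316,0.098,-0.004,0,0,0.8,1]],
])

```text
time_s: 16.45
tool_pos: [0.5402, 0.0558, 0.2696]
tool_rot: [-179.9, 0.1, 89.0]
force: [-0.4, -0.4, -1.5]
grip_width: 0.0237
```

arm_command([
  [[-0.016,0.005,0,0,0,0,1],[-0.049,0.015,0,0,0,0,1],[-0.09,0.027,0,0,0,0.1,1],[-0.131,0.039,0,0,0,0.1,1],[-0.172,0.052,0,0,0,0.1,1],[-0.213,0.064,0,0,0,0.1,1],[-0.254,0.076,0,0,0,0.1,1],[-0.295,0.088,0,0,0,0.2,1],[-0.328,0.098,0,0,0,0.2,1],[-0.345,0.103,0,0,0,0.2,1]],
])

```text
time_s: 17.45
tool_pos: [0.6382, -0.2899, 0.2691]
tool_rot: [-179.9, 0.0, 88.9]
force: [-0.3, -0.6, -2.9]
grip_width: 0.0236
```

arm_command([
  [[0,0,0,0,0,0,1],[0,0,0,0,0,0,1],[0,0,0,0,0,0,1],[0,0,0,0,0,0,1],[0,0,0,0,0,0,1],[0,0,0,0,0,0,1]],
])

```text
time_s: 18.05
tool_pos: [0.6381, -0.2861, 0.271]
tool_rot: [180.0, 0.0, 89.1]
force: [0.3, 0.4, -1.1]
grip_width: 0.0238
```

Run:
```python
from cell import *
from h import *
o=get_obs();print(o["tool_pos"],o["tool_rot"],o["qpos"],o["grip_width"])
for n in ["wrist","scene","top"]:
    c=read_camera(n);cv2.imwrite(f"pics/{n}5.png",c["img"][:,:,::-1]);np.savez(n+"5.npz",**c)
```

```text
[ 0.63810766 -0.28614754  0.27097931] [1.79977910e+02 2.53166660e-02 8.90773883e+01] [ 40.56569488  25.96449177 -27.56539232  69.87609888  11.7265816
  86.81412804  13.84587514] 0.023809856324941796
```

View pics/wrist5.png

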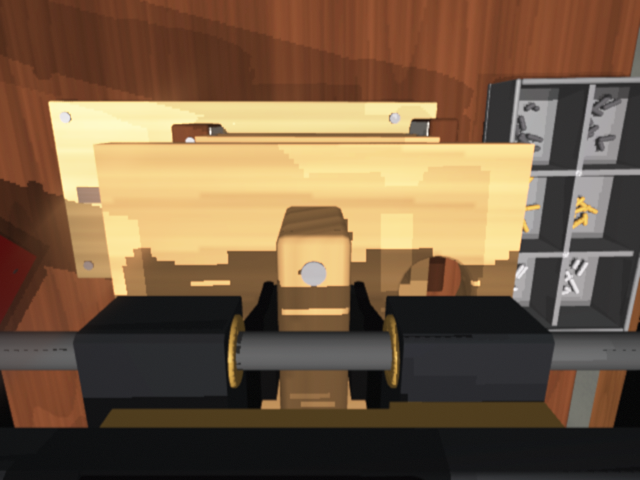

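View pics/scene5.png

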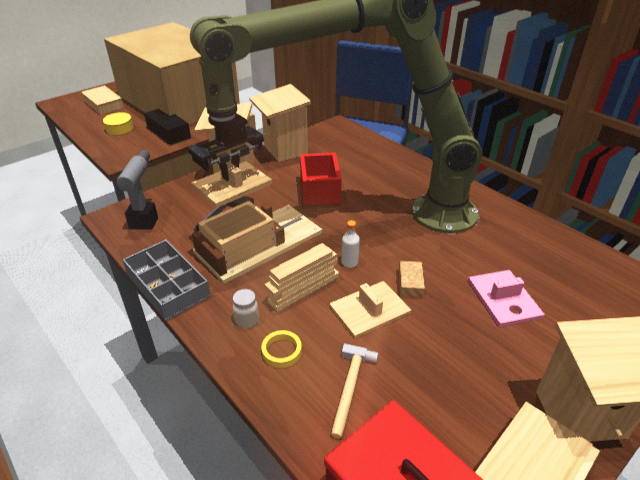

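View pics/top5.png

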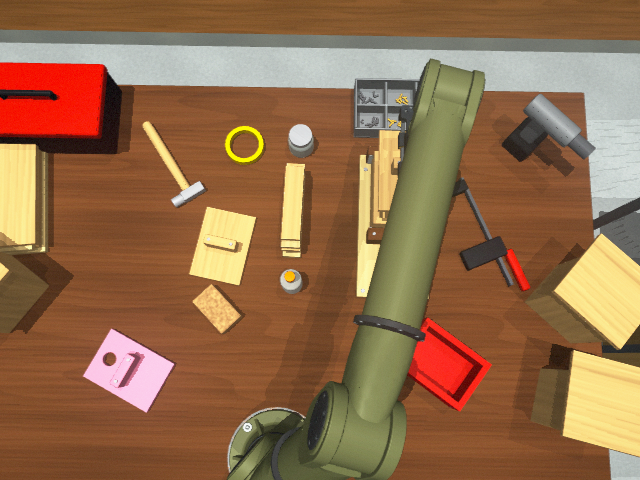

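arm_command([
  [[-0.001,0.001,0.004,0,0,0,1],[-0.001,0.001,0.014,0,0,0,1],[-0.001,0.001,0.027,0,0,0,1],[-0.001,0.001,0.04,0,0,0,1],[-0.001,0.001,0.053,0,0,0,1],[-0.001,0.001,0.065,0,0,0,1],[-0.001,0.001,0.075,0,0,0,1],[-0.001,0.001,0.081,0,0,0,1],[-0.001,0.001,0.085,0,0,0,1],[-0.001,0.001,0.085,0,0,0,1]],
])

```text
time_s: 19.2
tool_pos: [0.6389, -0.2877, 0.1851]
tool_rot: [-180.0, -0.0, 89.0]
force: [-1.1, 0.5, -3.5]
grip_width: 0.0237
```

arm_command([
  [[0,0,0,0,0,0,1],[0,0,0,0,0,0,1],[0,0,0,0,0,0,1]],
])

```text
time_s: 19.5
tool_pos: [0.6393, -0.2879, 0.1862]
tool_rot: [179.9, 0.0, 89.0]
force: [-0.4, 0.4, -2.6]
grip_width: 0.0239
```

Run:
```python
from cell import *
from h import *
o=get_obs();print(o["tool_pos"],o["tool_rot"],o["grip_width"])
for n in ["wrist","scene","top"]:
    c=read_camera(n);cv2.imwrite(f"pics/{n}6.png",c["img"][:,:,::-1]);np.savez(n+"6.npz",**c)
    if n=="scene": cv2.imwrite("pics/s6z.png",cv2.resize(c["img"][120:300,150:370,::-1],None,fx=3.5,fy=3.3,interpolation=cv2.INTER_CUBIC))
```

```text
[ 0.63933371 -0.28786519  0.18617996] [1.79946683e+02 2.80768569e-02 8.90292951e+01] 0.023911755947413394
```

View pics/wrist6.png

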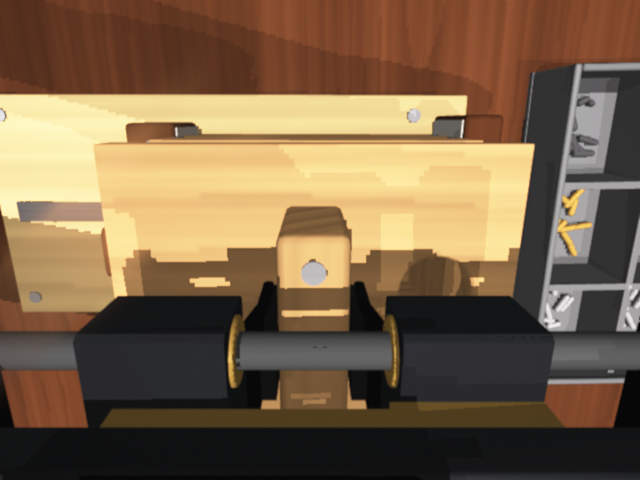

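View pics/s6z.png

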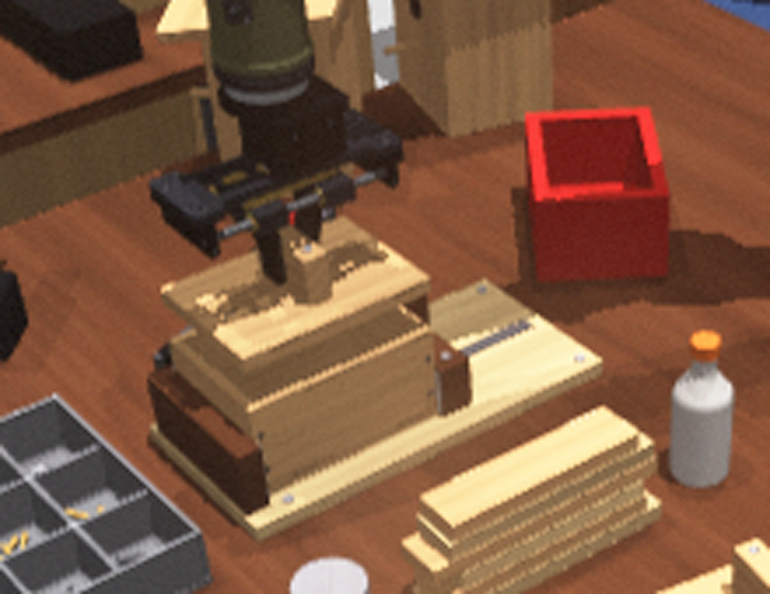

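Run:
```python
from h import *
c=dict(np.load("wrist6.npz"));W=cloud(c)
for u in (160,200,250,320,400,450,470,500):
    print(u,[(v,round(float(W[v,u,1]),4),round(float(W[v,u,2]),4)) for v in range(128,154,2)])
g=c["img"][120:160,80:560,::-1];cv2.imwrite("pics/w6z.png",cv2.resize(g[:,:240],None,fx=3.3,fy=6,interpolation=cv2.INTER_NEAREST));cv2.imwrite("pics/w6y.png",cv2.resize(g[:,240:],None,fx=3.3,fy=6,interpolation=cv2.INTER_NEAREST))
```

```text
160 [(128, -0.2168, 0.0751), (130, -0.218, 0.0736), (132, -0.2193, 0.0725), (134, -0.2204, 0.0745), (136, -0.2217, 0.0743), (138, -0.2229, 0.0733), (140, -0.2223, 0.1177), (142, -0.2234, 0.1165), (144, -0.2215, 0.174), (146, -0.2223, 0.1732), (148, -0.2232, 0.1712), (150, -0.2239, 0.1732), (152, -0.2247, 0.1733)]
200 [(128, -0.2182, 0.0165), (130, -0.2196, 0.0171), (132, -0.2212, 0.0157), (134, -0.2223, 0.0272), (136, -0.2224, 0.0648), (138, -0.2226, 0.0925), (140, -0.2227, 0.117), (142, -0.2237, 0.1166), (144, -0.2218, 0.1722), (146, -0.2226, 0.1729), (148, -0.2233, 0.1748), (150, -0.2241, 0.1742), (152, -0.2249, 0.1739)]
250 [(128, -0.2188, 0.0159), (130, -0.2203, 0.0161), (132, -0.2218, 0.0151), (134, -0.223, 0.0251), (136, -0.2231, 0.0606), (138, -0.2231, 0.0917), (140, -0.2231, 0.1173), (142, -0.2242, 0.1167), (144, -0.2222, 0.1724), (146, -0.2229, 0.1728), (148, -0.2236, 0.1747), (150, -0.2245, 0.1728), (152, -0.2254, 0.1726)]
320 [(128, -0.2197, 0.0157), (130, -0.2212, 0.0171), (132, -0.2227, 0.0164), (134, -0.224, 0.0223), (136, -0.224, 0.0594), (138, -0.2239, 0.0895), (140, 
[... 717 characters left out ...]
), (148, -0.2251, 0.1729), (150, -0.2259, 0.1735), (152, -0.2267, 0.1735)]
470 [(128, -0.2197, 0.0872), (130, -0.2209, 0.0864), (132, -0.222, 0.087), (134, -0.2232, 0.0866), (136, -0.2243, 0.0875), (138, -0.2255, 0.0871), (140, -0.2254, 0.1115), (142, -0.2261, 0.1181), (144, -0.2236, 0.1734), (146, -0.2244, 0.1731), (148, -0.2252, 0.1735), (150, -0.226, 0.1737), (152, -0.2268, 0.1736)]
500 [(128, -0.22, 0.0863), (130, -0.2212, 0.085), (132, -0.2223, 0.0871), (134, -0.2235, 0.0858), (136, -0.2247, 0.0863), (138, -0.2258, 0.0877), (140, -0.2271, 0.0866), (142, -0.2283, 0.0855), (144, -0.2238, 0.173), (146, -0.2246, 0.1734), (148, -0.2254, 0.173), (150, -0.2262, 0.1729), (152, -0.2271, 0.1722)]
```

View pics/w6z.png

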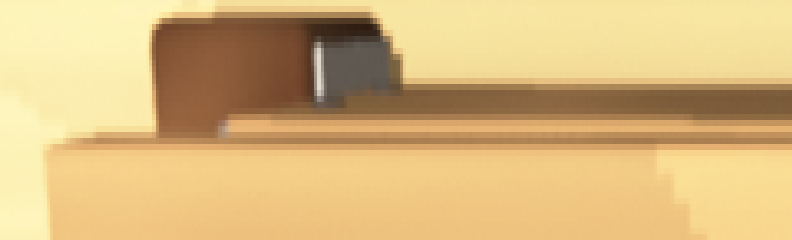

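View pics/w6y.png

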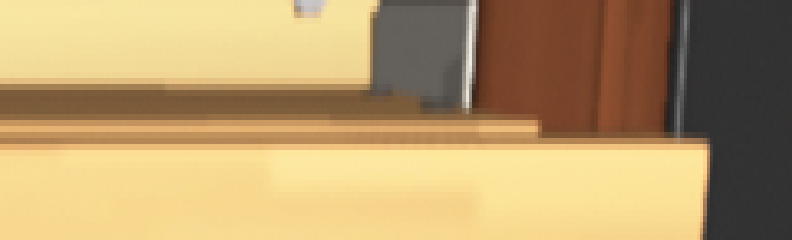

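Run:
```python
from h import *
c=dict(np.load("wrist6.npz"))
for z,us,v in((.118,(147.3,483.6),139.7),(.1745,(94,534.7),143.5)):
    P=ray(c,np.array(us)-.5,np.array([v,v]),z);print(P,P.mean(0),P[1]-P[0])
```

```text
[[ 0.55106543 -0.22200513  0.118     ]
 [ 0.73123014 -0.22499933  0.118     ]] [ 0.64114779 -0.22350223  0.118     ] [ 1.80164705e-01 -2.99419407e-03  2.77555756e-17]
[[ 0.55129443 -0.22079185  0.1745    ]
 [ 0.72960573 -0.2237576   0.1745    ]] [ 0.64045008 -0.22227473  0.1745    ] [ 0.1783113  -0.00296575  0.        ]
```

arm_command([
  [[-0.001,0.001,0.002,0,0,0,1],[-0.001,0.001,0.005,0,0,0,1],[-0.001,0.001,0.009,0,0,0,1],[-0.001,0.001,0.013,0,0,0,1],[-0.001,0.001,0.017,0,0,0,1],[-0.001,0.001,0.02,0,0,0,1],[-0.001,0.001,0.023,0,0,0,1],[-0.001,0.001,0.025,0,0,0,1],[-0.001,0.001,0.026,0,0,0,1],[-0.001,0.001,0.026,0,0,0,1]],
])

```text
time_s: 20.65
tool_pos: [0.64, -0.2888, 0.1594]
tool_rot: [-180.0, 0.0, 89.0]
force: [-0.6, -0.1, -1.8]
grip_width: 0.0233
```

arm_command([
  [[0,0,0,0,0,0,1],[0,0,0,0,0,0,1],[0,0,0,0,0,0,1],[0,0,0,0,0,0,1],[0,0,0,0,0,0,1],[0,0,0,0,0,0,1],[0,0,0,0,0,0,1],[0,0,0,0,0,0,1]],
])

```text
time_s: 21.45
tool_pos: [0.64, -0.2888, 0.1596]
tool_rot: [180.0, 0.0, 89.0]
force: [0.8, -0.7, -2.6]
grip_width: 0.0237
```

Run:
```python
from cell import *
from h import *
o=get_obs();print(o["tool_pos"],o["tool_rot"],o["grip_width"],o["force"],np.abs(o["joint_velocities"]).max())
for n in ["wrist","scene","top"]:
    c=read_camera(n);np.savez(n+"7.npz",**c)
    if n=="scene": cv2.imwrite("pics/s7z.png",cv2.resize(c["img"][140:290,170:370,::-1],None,fx=4,fy=4,interpolation=cv2.INTER_CUBIC))
    if n=="wrist":
        g=c["img"][120:160,80:560,::-1];cv2.imwrite("pics/w7z.png",np.vstack([cv2.resize(g[:,:240],None,fx=3.3,fy=6,interpolation=cv2.INTER_NEAREST),cv2.resize(g[:,240:],None,fx=3.3,fy=6,interpolation=cv2.INTER_NEAREST)]))
        W=cloud(c)
        for u in (200,320,450): print(u,[(v,round(float(W[v,u,1]),4),round(float(W[v,u,2]),4)) for v in range(132,150,1)])
```

```text
[ 0.64002401 -0.28880708  0.15956121] [1.79999051e+02 4.58118341e-03 8.90299667e+01] 0.02374078295387827 [ 0.77468339 -0.69922453 -2.55175405] 0.09574191074141486
200 [(132, -0.2213, 0.0171), (133, -0.222, 0.0169), (134, -0.2224, 0.0278), (135, -0.2225, 0.0431), (136, -0.2226, 0.0597), (137, -0.2226, 0.075), (138, -0.2227, 0.0875), (139, -0.2227, 0.0985), (140, -0.2228, 0.1087), (141, -0.2229, 0.1176), (142, -0.2234, 0.1167), (143, -0.2227, 0.1392), (144, -0.2227, 0.1464), (145, -0.2231, 0.1472), (146, -0.2235, 0.1466), (147, -0.2239, 0.1466), (148, -0.2243, 0.1475), (149, -0.2247, 0.1467)]
320 [(132, -0.2227, 0.0165), (133, -0.2234, 0.0162), (134, -0.224, 0.0209), (135, -0.224, 0.0393), (136, -0.2239, 0.0556), (137, -0.2239, 0.0712), (138, -0.2239, 0.0843), (139, -0.2239, 0.0964), (140, -0.2239, 0.107), (141, -0.2238, 0.1176), (142, -0.2243, 0.1174), (143, -0.2235, 0.1393), (144, -0.2236, 0.1457), (145, -0.2239, 0.1463), (146, -0.2243, 0.1477), (147, -0.2247, 0.1472), (148, -0.2251, 0.1475), (149, -0.2255, 0.1462)]
450 [(132, -0.2235, 0.0385), (133, -0.2241, 0.0379), (134, -0.2247, 0.039), (135, -0.2254, 0.0388), (136, -0.2254, 0.0517), (137, -0.2253, 0.0685), (138, -0.2252, 0.081), (139, -0.2251, 0.0952), (140, -0.2251, 0.1038), (141, -0.225, 0.1139), (142, -0.2253, 0.1181), (143, -0.2245, 0.1382), (144, -0.2244, 0.1459), (145, -0.2248, 0.1473), (146, -0.2252, 0.1471), (147, -0.2256, 0.1471), (148, -0.226, 0.1467), (149, -0.2264, 0.1462)]
```

View pics/s7z.png

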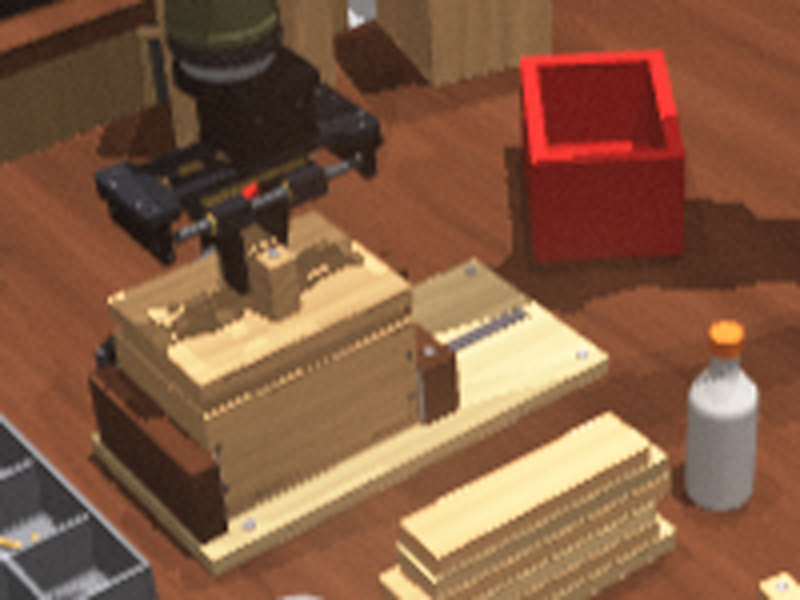

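View pics/w7z.png

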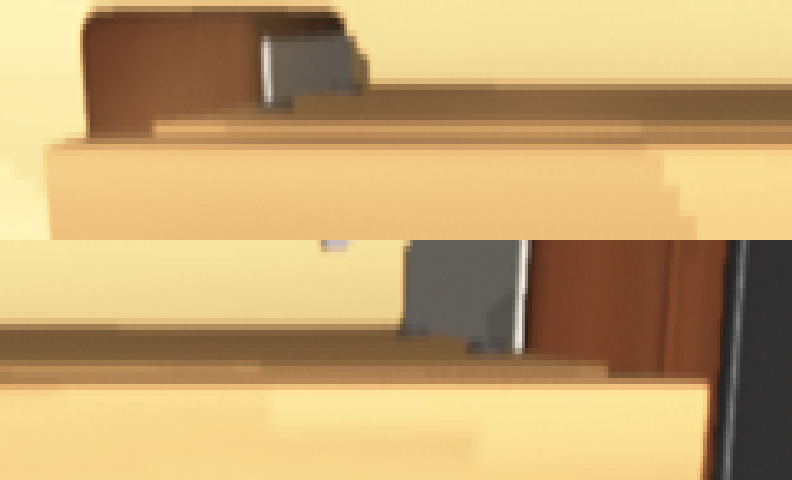

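Run:
```python
from cell import *
from h import *
a=dict(np.load("top0.npz"));c=dict(np.load("top7.npz"));
for n,q in dict(bplate=(180,262,200,292,.015,.18,.13),sander=(190,245,280,335,.04,.11,.065)).items():
    print(n,fitrect(a,cloud(a),*q),fitrect(c,cloud(c),*q))
d=np.abs(a["img"].astype(int)-c["img"]).max(2);print("changed px, cols 0-340 rows 100-300:",(d[100:300,50:340]>60).sum(),"excluding old front place:",(d[100:300,175:340]>60).sum())
# final relative pose from wrist
w=dict(np.load("wrist7.npz"))
B=ray(w,np.array([126.5,503.7]),np.array([140.5]*2),.118);P=ray(w,np.array([93.5,534.5]),np.array([143.5]*2),.1475)
print(B.mean(0),P.mean(0),B[1]-B[0],P[1]-P[0])
print(sign_off())
```

```text
bplate [508.15 148.93 -11.5    0.62] [508.05 148.84 -11.38   0.65]
sander [347.29 153.23  44.18   0.49] [346.93 152.97  44.4    0.49]
changed px, cols 0-340 rows 100-300: 3096 excluding old front place: 0
[ 0.64171748 -0.22351739  0.118     ] [ 0.64114634 -0.223235    0.1475    ] [ 0.17870463 -0.00296054  0.        ] [ 0.17884421 -0.00296359  0.        ]
the job is handed in; nothing more can be done
None
```

I clamped the nest box home with the jaw, then carried the front panel over the clutter. I handed the job in at about 22 s with the panel held level over the open box and its hole end towards the stop. No verdict was reported.

**Jaw and box:**
- I gripped the post and slid the jaw until the box met the stop. It stopped moving and the push rose to about 19 N.
- After I let go, the top camera put the jaw at about 0.100 m and the box origin at about x = 49.6 mm in the jig's frame. The box was square to within about 0.2°.
- The arm hid the jig in later top views, so I did not measure the clamp again. The scene picture still showed it closed at the end.

**Front panel:**
- It is gripped by the batten at 40 N, with the fingers 23.7 mm apart.
- The wrist camera's depth gives a gap of about 14 mm above the rim.
- The panel is centred over the box to within about 1 mm and in line to within about 0.1°. The tool is level to within 0.1°, and the arm was still at the last check.

**Other things:**
- The plain panel and the sanding block measured the same as at the start, within 0.4 mm.
- The top picture showed no change in the area with the plain panel, stack, glue, jar, tape and most of the hammer. I did not check the clamp separately.

**Disagreement:** the top and wrist cameras differed by up to about 3 mm, so I made the final alignment from edges seen in a single wrist picture.

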